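# Seat the platen in the cross-slide fixture

## Robot

A 6-joint arm with a two-finger parallel gripper is mounted at the origin on the work surface. World frame = base frame: x ahead of the robot, y to its left, z up, the work surface at z = 0. Lengths are in mm, angles in rad, forces in N, time in s.
With the tool pointing down it reaches from about 275 to 750 mm from the base axis. Payload 10.2 kg.
Tool frame: the origin (TCP) lies at the very end of the fingers, on their centre line; the grasp point (between the pads) lies ctrl.grip_depth behind it (ctrl.grip_depth is the distance from the TCP to the grasp point, in mm); z points along the fingers, y is the direction in which the jaws open and shut (so a half turn about z gives the same grasp; the last joint's range is limited). The gripper opens to 85 mm and grips with 20 to 120 N. Pads are 22 mm wide; open, the fingers measure 114 mm over their backs; the gripper's body (76 mm by 85 mm) begins 54 mm behind the grasp point. The pads swing forward as they close: fully open they stand 13 mm farther back than shut.
Start: joints at [-1.363, 0.313, 1.498, -0, 1.331, -0.223], TCP at [219.227, -477.043, 198.294] pointing down, gripper open.
Joint ranges: [-2.94, 2.94], [-0.97, 2.17], [0.19, 2.56], [-1.23, 4.37], [0.02, 3.11], [-2.88, 2.88]. Speed limits (rad/s): [2.39, 2.39, 3.01, 3.14, 3.14, 3.14].

## Interface

Orientations are given as a unit quaternion [w, x, y, z].
In Python, from rig import telemetry, eyes, ctrl, nets gives the robot as it stands. The module is installed in compiled form; this text tells all that it offers.
- The arm moves only by the tool drive_tool, never from a script. Its argument "series" is text: rows parted by semicolons, each of 7 numbers parted by spaces: the shift along the tool's x, y, z normalised to -1 to 1, where 1 is 0.12 m, then the turn, a rotation vector about the tool's x, y, z normalised to -1 to 1, where 1 is 0.5 rad, then the opening, from 0 (shut) to 1 (fully open). In form: tx ty tz wx wy wz hand; .... A call has 1 to 20 rows; each row is the pose to reach, as a shift and turn from the pose measured when the call began, along the tool's axes at that moment; what a row does not reach only later rows make up. A row lasts 1/10 s, in which the tool goes at most 50 mm and 8.59 degrees, less where a joint would pass 70% of its speed; a pose out of reach is approached as far as the arm can. A call with a number of a shift or a turn outside -1 to 1 is refused whole. A call with a gripper value outside its range is refused whole. The fingers move at their own pace and stop on an object; "newtons" is the grip in N (left out, the last holds). Time passes only in rows, so rows that repeat a pose let the fingers close. It gives the time, the measured TCP pose, the force and the opening at its end, in the units of the state.
- telemetry.sense(): the state, without advancing time (a new reading comes with each control period).
- eyes.capture(name): name is "scene" or "top" or "wrist"; returns a dict with "frame" (400x640x3 uint8, red, green, blue), "fx", "fy", "cx", "cy" (pixels), "view" (4x4, takes a point from world to camera coordinates). Camera axes: x right, y up, looking along -z (the intrinsics and any distortion apply to the point x, -y, -z); pixel columns grow to the right and rows downward; lengths in mm; the calibration is good to about 2 mm. A picture is of the moment at which its call begins. There is no depth.
- ctrl.finish_job(): hands the job in, once; it reports no verdict.
Trained networks look in a picture, given as the dict that the camera call returned (one of the last four; its "shot" number tells which), for a name from the list of things; names that differ only in an ending like _2 or _b are one class to them, and where a whole thing is asked for, a point or a joint stands for the part that bears it (a point fixed in the world has none). Each returns a list of dicts, best first, with "confidence" (0 to 1); they miss things now and then, are a little off and sometimes report something else, mostly with a low value. They report only what shows in the picture. A call takes as long as a camera call. They do not tell look-alikes from the thing itself.
- nets.spot_in(name, picture): "rect" ([left, top, right, bottom] in pixels, round what is visible of it).
The state is a dict: "time_s": time; "joints": joint angles; "dq": joint speeds; "tau": joint torques, N m; "eef_pos": TCP position; "ee_rot": TCP orientation; "force": force on the tool from outside, world axes, zero at the start; "wrist_torque": the same for the moment, N m; "grip_width": opening from 0.0 (shut) to 1.0 (fully open).
Only numpy, scipy, OpenCV 4.12 (cv2) and the standard library are available. Lean on these libraries where they do the work, as an engineer would, in place of code of your own. Each camera call takes 0.05 s, during which the arm holds its last target. There are 200 camera calls.

## Task

Fit the loose platen into the pocket of the fixture table: tuck its thin tongue under the retaining lip right up to the stop, swing the other edge down until the spring catch snaps over it, then let go, leaving it lying flat and fully home. Feel your way and go gently: nothing may push on the fixture table with more than about 20 N. Leave the other things on the bench alone.

Things in the scene. Friction and masses are not known exactly. Their poses are not given: they have to be found in the camera images.
- fixture: Cross-slide fixture table fixed to the bench, 210 x 108 mm (x, y), under 60 mm high. Origin: centre of its underside, z up. On its base a steel carriage with a pocket is clamped up to 16 mm either way along the fixture's x: this setting is not reported and differs each time; find it by feel. The fixture's points mark the carriage's middle setting; add the unknown setting to their x.
- pocket (a point): Centre of the pocket floor (middle setting), 32 mm above the bench. Axes as the fixture's. Pocket: y -44 to +44 mm between side guides 5 mm high; x from the stop face at -67.3 mm to the end wall at +51.3 mm (8 mm high, 18 mm beside the catch). The seated platen's origin lies here within 2 mm in x and 4 mm in y, plus the unknown setting, its axes parallel to the fixture's: 2.5 mm play in x.
- lip (a point): Middle of the retaining lip's lower edge (middle setting), at the pocket's -x end, the side with a small black handwheel: x -56.3 mm from the pocket centre, 9 mm above its floor. The lip, 104 mm wide and 5 mm thick, overhangs the pocket by 11 mm; beneath is a slot 9 mm high that ends at the upright stop face, 11 mm in from this edge.
- nose (a point): Tip of the spring catch's dark nose (middle setting), at the pocket's +x end: x +45.8 mm from the pocket centre, 9.5 mm above its floor. 36 mm wide; overhangs the end wall by 5.5 mm; its top slopes at 65 degrees from level up to 24 mm above the floor. Pressing the platen's edge down on the slope (about 2 to 4 N at that edge) pushes it back in +x; it springs out over the seated edge.
- catch (a joint): Spring catch slide (m): 0 = sprung fully out over the pocket, as at the start; grows up to 0.009 as the nose is pushed back in the fixture's +x.
- platen: Loose aluminium platen, about 0.26 kg, lying fin up. Body 100 x 80 x 8 mm (x, y, z); from its -x end a full-width grey tongue sticks out 16 mm, 4 mm thick, undersides level (116 mm in all). In the middle of its top an upright grip fin: 12 mm thick in x, 40 mm in y, flat faces square to x, top 42 mm above the underside. Origin: centre of the body's underside, below the fin; z up.
- tongue (a point): Middle of the lower edge of the tongue's free end, 66 mm from the platen's origin along its -x.
- coupon: Bystander: flat dog-bone steel test bar, 120 by 18 by 5 mm, lying on the bench; origin at the centre of its underside.
- slug: Bystander: upright brass cylinder, 25 mm across, 30 mm high; origin at the centre of its underside.
- blank: Bystander: plain aluminium plate, 90 by 60 by 6 mm, without tongue or fin; origin at the centre of its underside.
- caliper: Bystander: sliding caliper 200 mm long lying on the bench; origin at the middle of its underside.
- screwdriver: Bystander: screwdriver lying on the bench.
- wrench: Bystander: wrench lying on the bench.
Not all that is in view belongs to the job. Of the things that look like the platen, take the one that is farthest to the robot's right at the start.

How it is judged (in metres and radians):
On the way:
1. the platen is carried to the pocket, its tongue down in the pocket towards the lip and its other edge still raised (z of tongue in the frame of fixture between 0.029 and 0.0395 m and x of tongue in the frame of fixture between -0.087 and -0.047 m and y of tongue in the frame of fixture between -0.008 and 0.008 m and angle between platen's own z axis and vertical above 0.07 rad), for 0.1 s.
At the end, for the whole second after the job is handed in: The platen lies flat (within 0.025 rad) on the pocket floor (within 2 mm), tongue under the lip, within 20 mm in x and 7 mm in y of the fixture's middle, and the catch has sprung back over its other edge (catch joint below 2 mm); it is at rest (z of platen in the frame of fixture between 0.03 and 0.034 m and x of platen in the frame of fixture between -0.02 and 0.02 m and y of platen in the frame of fixture between -0.007 and 0.007 m and angle between platen's own z axis and vertical below 0.025 rad and value of joint catch below 0.002 m and linear speed of platen below 0.02 m/s); the robot touches nothing.
It fails at once if something pushes on the fixture table with more than 25 N (contact force between anything else and fixture above 25 N).
It fails at once if a bystander is moved by more than 20 mm (distance of any of coupon, slug, blank, caliper, screwdriver, wrench from where it was at the start of the episode above 0.02 m).
It also fails if it takes over 67 s, if anything falls off the work surface, if the arm or the gripper's body presses on something with over 40 N, if the wrist force passes 120 N, or if a joint passes its speed limit or range.

## Working session

There is one attempt and no reset: what is moved stays moved. The work goes in short steps, Python scripts to look and compute and a tool call to move; the robot and the scene stay as the last step left them, time stands still between calls to the robot, and variables do not carry over. Pictures are saved under pics/ and viewed, about 8 in all and at most 12, crops included, and the job is handed in when it is done.

Besides the shell and the picture viewer there is one more tool, called after ">>>" as name(argument=value, ...), one argument or row to a line, values as JSON. drive_tool: Moves the arm, as the interface text tells. Scaled input: -1 to 1 covers 0.12 m each way for a shift and 0.5 rad each way for a turn. Its arguments: {"type":"object","properties":{"series":{"type":"string"},"newtons":{"type":"number"}},"required":["series"]}

```bash
mkdir -p pics; cat > h.py <<'E'
import numpy as np, cv2
from rig import telemetry, eyes, ctrl, nets
from scipy.spatial.transform import Rotation as R
def proj(p,P):
    V=np.array(p['view']); c=(V[:3,:3]@np.atleast_2d(P).T).T+V[:3,3]
    return np.c_[p['cx']+p['fx']*c[:,0]/-c[:,2], p['cy']+p['fy']*-c[:,1]/-c[:,2]]
def ray(p,u,v,z):
    V=np.array(p['view']); d=V[:3,:3].T@np.array([(u-p['cx'])/p['fx'],-(v-p['cy'])/p['fy'],-1.])
    o=-V[:3,:3].T@V[:3,3]; return o+d*(z-o[2])/d[2]
def save(p,n,crop=None,s=1):
    f=p['frame'][:,:,::-1]
    if crop: l,t,r,b=crop; f=f[t:b,l:r]
    cv2.imwrite('pics/'+n,cv2.resize(f,None,fx=s,fy=s,interpolation=cv2.INTER_CUBIC))
def tool():
    s=telemetry.sense(); q=s['ee_rot']; return np.array(s['eef_pos']),R.from_quat([q[1],q[2],q[3],q[0]]),s
E
python3 - <<'E'
from h import *
t,r,s=tool(); print(s['time_s'],t,r.as_matrix().round(3).tolist(),s['force'],ctrl.grip_depth)
im=[]
for c in ['top','scene']:
    p=eyes.capture(c); print(c,{k:p[k] for k in p if k not in('frame','view')}, 'campos',(-np.array(p['view'])[:3,:3].T@np.array(p['view'])[:3,3]).round())
    im.append(p['frame'][:,:,::-1])
    for n in ['fixture','platen','blank','lip','nose']:
        for d in nets.spot_in(n,p)[:4]:
            l,tt,rr,b=d['rect']; print(n,np.round(d['rect']),round(d['confidence'],2),ray(p,(l+rr)/2,(tt+b)/2,10).round())
cv2.imwrite('pics/a.png',cv2.resize(np.vstack(im),None,fx=.75,fy=.75,interpolation=cv2.INTER_AREA)); cv2.imwrite('pics/top0.png',im[0]);cv2.imwrite('pics/scene0.png',im[1])
E
```

```text
0.0 [ 219.1798055  -476.73488455  197.75004606] [[0.909, 0.418, -0.0], [0.418, -0.909, 0.001], [0.0, -0.001, -1.0]] [ 0.13720161 -0.37296295  0.14206187] 18.700000000000003
top {'fx': 454.5401694764508, 'fy': 454.5401694764508, 'cx': 322.3111956079537, 'cy': 197.09607843252692, 'shot': 1} campos [ 223.   -9. 1502.]
fixture [245. 167. 281. 236.] 0.9 [517. 207.  10.]
platen [281. 236. 311. 268.] 0.81 [351.  90.  10.]
platen [357. 182. 386. 222.] 0.69 [ 526. -156.   10.]
platen [221. 259. 261. 296.] 0.68 [264. 264.  10.]
blank [363. 122. 378. 145.] 0.83 [ 767. -151.   10.]
blank [435. 182. 481. 209.] 0.69 [ 554. -446.   10.]
lip [242. 165. 282. 238.] 0.89 [517. 210.  10.]
nose [244. 170. 282. 238.] 0.92 [509. 208.  10.]
scene {'fx': 420.45064456187697, 'fy': 420.45064456187697, 'cx': 322.7236244035374, 'cy': 199.04298154502462, 'shot': 2} campos [990. 722. 638.]
fixture [318. 225. 422. 299.] 0.73 [536. 207.  10.]
fixture [441. 282. 462. 375.] 0.61 [529. 430.  10.]
platen [266. 179. 316. 207.] 0.9 [ 535. -131.   10.]
platen [447. 219. 505. 252.] 0.87 [278. 280.  10.]
blank [317. 227. 421. 301.] 0.71 [542. 210.  10.]
blank [188. 214. 228. 238.] 0.7 [ 779. -123.   10.]
lip [317. 224. 420. 301.] 0.73 [539. 206.  10.]
nose [318. 227. 422. 299.] 0.58 [539. 210.  10.]
nose [267. 182. 314. 206.] 0.54 [ 540. -129.   10.]
nose [201. 238. 231. 301.] 0.3 [821.  33.  10.]
```

View pics/a.png

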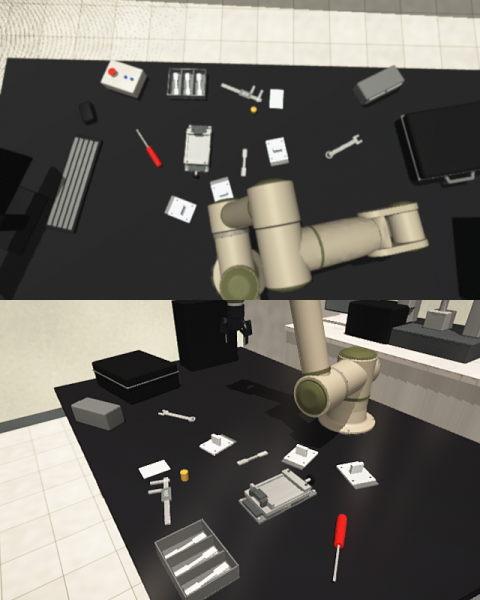

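The top view has the robot at the bottom, with +x up and −y to the right. It shows three platens; the rightmost is near full-resolution pixel (371,202), about (526,−156) mm. The fixture is at (263,200), with its handwheel end towards the robot. I'll zoom in on both.

```bash
python3 - <<'E'
import cv2,numpy as np
t=cv2.imread('pics/top0.png');s=cv2.imread('pics/scene0.png')
z=lambda a,l,t_,r,b,w,h:cv2.resize(a[t_:b,l:r],(w,h),interpolation=cv2.INTER_CUBIC)
A=z(t,235,155,295,245,400,600); B=z(t,350,177,390,227,400,500); B=np.vstack([B,z(s,260,172,324,188+0,400,100)])
cv2.imwrite('pics/b.png',np.hstack([A,B]))
E
```

```text
(no output)
```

View pics/b.png

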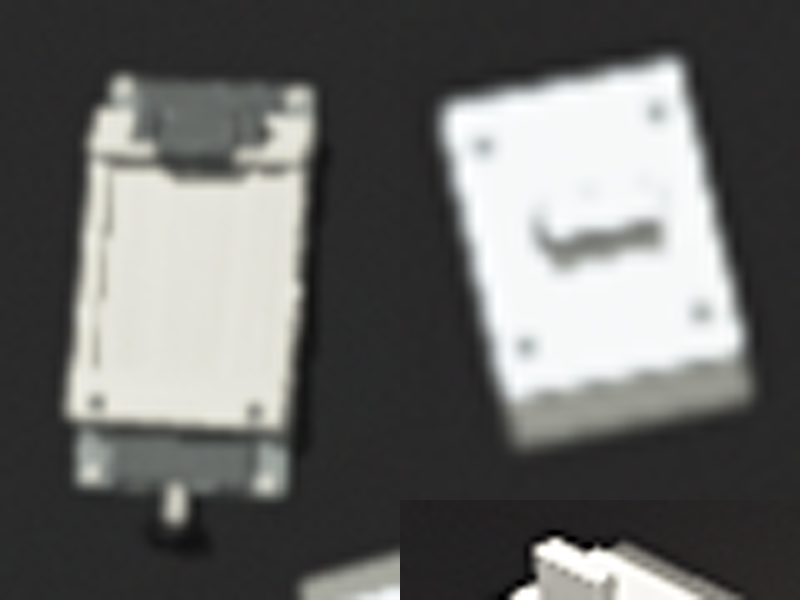

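```bash
cat >> h.py <<'E'
def down(yaw,tilt=0,about='y'):  # tool z down; tool y at world yaw
    return R.from_euler('z',yaw)*R.from_matrix([[1,0,0],[0,-1,0],[0,0,-1]])
def plan(P,Rt):
    t,r,s=tool()
    for k in range(8):
        d=r.inv().apply(P-t)/120; w=(r.inv()*Rt).as_rotvec()/.5
        m=max(1,abs(d).max()/.99,abs(w).max()/.99)
        print('%d:'%k,(d/m).round(4),(w/m).round(4),'rows>=%.1f'%max(np.linalg.norm(d/m)*120/50,np.linalg.norm(w/m)*.5/.15))
        if m==1: break
        t=t+r.apply(d/m*120); r=r*R.from_rotvec(w/m*.5)
E
python3 - <<'E'
from h import *
p=eyes.capture('top')
L=lambda u,v,z:ray(p,u,v,z)
a,b=L(361,221.8,3),L(385.5,217,3); c,d=L(354,187,8),L(378.3,182.5,8)
print([x.round() for x in(a,b,c,d)])
m=(c+d)/2-(a+b)/2; yaw=np.arctan2(m[1],m[0]); print('len',np.linalg.norm(m[:2]),'w',np.linalg.norm((a-b)[:2]),'yaw',yaw)
o=(a+b)/2+66*np.array([np.cos(yaw),np.sin(yaw),0]); print('platen',o)
F=[(118,75),(315,88),(288,495),(75,487)]
F=[L(235+u/6.6667,155+v/6.6667,20) for u,v in F]; print([x.round() for x in F]); fc=sum(F)/4; m=(F[0]+F[1]-F[2]-F[3])/2; print('fix',fc,np.linalg.norm(m),np.arctan2(m[1],m[0]))
w=eyes.capture('wrist'); V=np.array(w['view']); t,r,s=tool(); C=-V[:3,:3].T@V[:3,3]; print('cam in tool',r.inv().apply(C-t),(r.inv().as_matrix()@V[:3,:3].T).round(3).tolist(),w['fx'])
q=o+0; q[2]=300; plan(q,down(yaw+np.pi/2))
plan(q,down(yaw-np.pi/2))
E
```

```text
[array([ 458., -122.,    3.]), array([ 477., -204.,    3.]), array([576., -97.,   8.]), array([ 594., -179.,    8.])]
len 119.60273351167757 w 83.58638125950243 yaw 0.21252392218296362
platen [ 532.16101195 -148.92584113    3.        ]
[array([635., 248.,  20.]), array([631., 147.,  20.]), array([423., 151.,  20.]), array([424., 256.,  20.])]
fix [528.44346648 200.45970937  20.        ] 209.63145634731032 -0.02795335547502456
cam in tool [  75.52385213   -0.43874371 -174.91682654] [[-0.0, 0.956, 0.292], [1.0, -0.0, 0.0], [0.0, 0.292, -0.956]] 329.7359365478427
0: [ 0.99   -0.3934 -0.2389] [ 0.     -0.     -0.7627] rows>=2.6
1: [ 0.99   0.003 -0.222] [ 0.     -0.     -0.7088] rows>=2.4
2: [ 0.99    0.3698 -0.237 ] [ 0.     -0.     -0.7566] rows>=2.6
3: [ 0.4939  0.4472 -0.1494] [ 0.    -0.    -0.477] rows>=1.6
0: [ 0.9715 -0.3861 -0.2345] [-0.   -0.    0.99] rows>=3.3
1: [ 0.6715 -0.8012 -0.2345] [-0.   -0.    0.99] rows>=3.3
2: [ 0.2033 -0.99   -0.2267] [-0.     -0.      0.9571] rows>=3.2
3: [-0.1845 -0.6513 -0.1518] [-0.     -0.      0.6411] rows>=2.1
```

>>> drive_tool(
  series="0.99 -0.39 0 0 0 -0.76 1;0.99 -0.39 0 0 0 -0.76 1;0.99 -0.39 0 0 0 -0.76 1;0.99 -0.39 0 0 0 -0.76 1",
)

```text
time_s: 1.1
eef_pos: [309.6, -382.7, 198.6]
ee_rot: [0.0, 0.918, 0.397, 0.0]
force: [-0.2, -0.4, -0.0]
grip_width: 1.001
```

>>> drive_tool(
  series="0.99 0 0 0 0 -0.71 1;0.99 0 0 0 0 -0.71 1;0.99 0 0 0 0 -0.71 1;0.99 0 0 0 0 -0.71 1",
)

```text
time_s: 1.5
eef_pos: [392.0, -294.9, 198.7]
ee_rot: [0.0, 0.832, 0.554, 0.0]
force: [0.0, -0.8, 0.2]
grip_width: 1.0
```

>>> drive_tool(
  series="0.99 0.37 0.1 0 0 -0.75 1;0.99 0.37 0.1 0 0 -0.75 1;0.99 0.37 0.1 0 0 -0.75 1;0.99 0.37 0.1 0 0 -0.75 1",
)

```text
time_s: 1.9
eef_pos: [479.8, -201.3, 186.2]
ee_rot: [-0.0, 0.714, 0.701, 0.0]
force: [0.3, -1.2, -0.1]
grip_width: 0.998
```

```bash
python3 - <<'E'
from h import *
t,r,s=tool(); print(s['time_s'],t,s['force'])
plan(np.array([532,-149,160]),down(.2125+np.pi/2))
E
```

```text
1.9 [ 479.76872349 -201.33604746  186.21866961] [ 0.25756579 -1.20857703 -0.1192722 ]
0: [0.4439 0.4271 0.2189] [ 0.0008 -0.0012 -0.4616] rows>=1.6
```

>>> drive_tool(
  series="0.44 0.43 0.22 0 0 -0.46 1;0.44 0.43 0.22 0 0 -0.46 1;0.44 0.43 0.22 0 0 -0.46 1;0.44 0.43 0.22 0 0 -0.46 1",
)

```text
time_s: 2.3
eef_pos: [531.9, -150.9, 159.7]
ee_rot: [-0.0, 0.63, 0.777, 0.0]
force: [-0.3, 0.5, -0.0]
grip_width: 0.999
```

```bash
python3 - <<'E'
from h import *
t,r,s=tool(); print(s['time_s'],t)
p=eyes.capture('wrist'); np.savez('w1.npz',**p); save(p,'c.png'); print([ (d['rect'],d['confidence']) for d in nets.spot_in('platen',p)])
y=.2125; c=np.array([532,-149,0]); M=R.from_euler('z',y).as_matrix()
print(proj(p,[c+M@v for v in np.array([[-66,-40,0],[-66,40,0],[50,-40,8],[50,40,8],[6,20,42],[6,-20,42],[-6,20,42],[-6,-20,42.]])]).round())
E
```

```text
2.3 [ 531.85905423 -150.93133125  159.74690872]
[([255.1, 132.2, 376.6, 211.4], 0.9)]
[[260. 211.]
 [255. 135.]
 [369. 213.]
 [372. 135.]
 [328. 162.]
 [327. 205.]
 [314. 162.]
 [315. 205.]]
```

View pics/c.png

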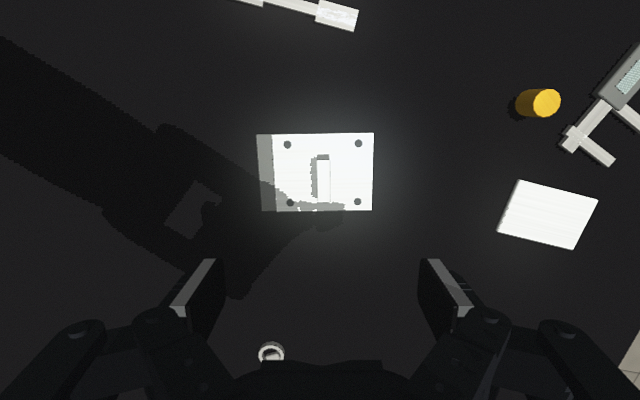

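The platen is at pixels (256–374, 133–211) and the fin at about (322,180). This matches the prediction, apart from an offset of about 2 mm along its +x and +y.

```bash
python3 - <<'E'
from h import *
y=.2125; M=R.from_euler('z',y).as_matrix(); c=np.array([532,-149,13])+M@[2,2,0]; print(c)
plan(c,down(y+.01+np.pi/2))
E
```

```text
[ 533.53320477 -146.62317794   13.        ]
0: [0.0281 0.0171 0.99  ] [ 0.0012  0.0005 -0.0232] rows>=2.4
1: [0.0066 0.0043 0.238 ] [ 0.0003  0.0001 -0.0056] rows>=0.6
```

>>> drive_tool(
  series="0.035 0.021 0.4 0 0 -0.028 1;0.035 0.021 0.8 0 0 -0.028 0.6;0.035 0.021 0.98 0 0 -0.028 0.5;0.035 0.021 0.98 0 0 -0.028 0.5",
  newtons=50,
)

```text
time_s: 2.8
eef_pos: [531.4, -147.1, 40.5]
ee_rot: [-0.002, 0.625, 0.78, -0.0]
force: [-0.3, -0.1, 0.2]
grip_width: 0.518
```

>>> drive_tool(
  series="0 0 0.13 0 0 0 0.5;0 0 0.24 0 0 0 0.4;0 0 0.24 0 0 0 0.3;0 0 0.24 0 0 0 0;0 0 0.24 0 0 0 0;0 0 0.24 0 0 0 0;0 0 0.24 0 0 0 0;0 0 0.24 0 0 0 0;0 0 0.24 0 0 0 0",
  newtons=50,
)

```text
time_s: 3.7
eef_pos: [531.4, -147.1, 11.8]
ee_rot: [-0.002, 0.625, 0.78, -0.0]
force: [-0.7, -0.8, 1.0]
grip_width: 0.002
```

```bash
python3 - <<'E'
from h import *
t,r,s=tool(); print(t,r.as_matrix().round(3).tolist(),s['grip_width'],s['force'])
p=eyes.capture('wrist'); np.savez('w2.npz',**p); save(p,'d.png',(150,150,490,400),1.8); print(proj(p,t),proj(p,t-r.apply([0,0,18.7])))
E
```

```text
[ 531.37054999 -147.05541345   11.78040191] [[-0.218, 0.976, -0.004], [0.976, 0.218, 0.002], [0.003, -0.003, -1.0]] 0.0024485114202092637 [-0.74912406 -0.83099759  1.01453672]
[[319.75720097 236.94678546]] [[319.612415   251.24421218]]
```

View pics/d.png

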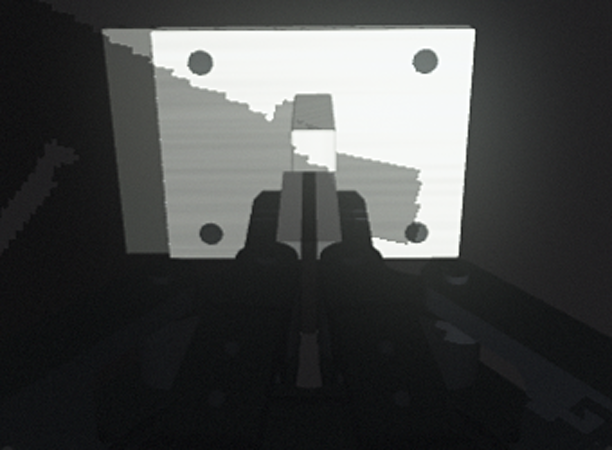

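The shut fingers (crop centre (308,200)) sit in front of the fin (crop (291–335, 94–172)), and the gripper closed fully. I'll fit the platen pose to this picture to see the offset.

```bash
python3 - <<'E'
from h import *
from scipy.optimize import least_squares
p={k:v for k,v in np.load('w2.npz').items()}
t,r,s=tool()
obs=np.array([[150,29],[475,28],[460,258],[168,258]])/1.8+150
mod=np.array([[-50,40,8],[50,40,8],[50,-40,8],[-50,-40,8.]])
def pts(q,m): return R.from_euler('z',q[2]).apply(m)+[q[0],q[1],0]
f=least_squares(lambda q:(proj(p,pts(q,mod))-obs).ravel(),[533,-147,.21]); print(f.x,f.fun.round(1))
fin=np.array([[-6,20,8],[6,20,8],[-6,20,42],[6,20,42],[-6,-20,42],[6,-20,42.]])
print('fin crop',((proj(p,pts(f.x,fin))-150)*1.8).round())
for x in(-11,11):
  for z in (0,-10,-20,-37): print(x,z,((proj(p,t+r.apply([x,0,z]))-150)*1.8).round())
p1={k:v for k,v in np.load('w1.npz').items()}
obs=np.array([[257,135],[374,133],[372,211],[262,211.]]); m2=np.array([[-66,40,4],[50,40,8],[50,-40,8],[-66,-40,4.]])
f=least_squares(lambda q:(proj(p1,pts(q,m2))-obs).ravel(),[533,-147,.21]); print(f.x,f.fun.round(1))
print('fin c.png',proj(p1,pts(f.x,fin)).round())
E
```

```text
[ 5.33589759e+02 -1.45939015e+02  2.24789509e-01] [-0.5  0.2  0.9 -0.1 -0.7 -0.2  0.2  0.3]
fin crop [[294.  91.]
 [332.  91.]
 [290. 129.]
 [337. 129.]
 [292. 263.]
 [335. 263.]]
-11 0 [[306. 188.]]
-11 -10 [[306. 202.]]
-11 -20 [[305. 219.]]
-11 -37 [[305. 250.]]
11 0 [[306. 124.]]
11 -10 [[305. 136.]]
11 -20 [[305. 149.]]
11 -37 [[305. 174.]]
[ 5.34470469e+02 -1.46840164e+02  2.24598002e-01] [-0.6 -0.3  0.5  0.2  0.1 -0.1 -0.   0.3]
fin c.png [[317. 155.]
 [330. 154.]
 [317. 161.]
 [330. 160.]
 [318. 203.]
 [331. 203.]]
```

```bash
python3 - <<'E'
from h import *
p={k:v for k,v in np.load('w1.npz').items()}
t=np.array([531.86,-150.93,159.75]); r=R.from_quat([.63,.777,0,0])
for z in (0,-13,-30,-50):
  print(z,[proj(p,t+r.apply([x,y,z]))[0].round().tolist() for x in(-11,11) for y in(-42.5,42.5,57)])
E
```

```text
0 [[247.0, 254.0], [393.0, 254.0], [417.0, 254.0], [244.0, 219.0], [395.0, 219.0], [421.0, 219.0]]
-13 [[242.0, 265.0], [398.0, 265.0], [424.0, 265.0], [239.0, 227.0], [400.0, 227.0], [428.0, 227.0]]
-30 [[234.0, 281.0], [405.0, 281.0], [434.0, 281.0], [230.0, 241.0], [409.0, 241.0], [439.0, 241.0]]
-50 [[222.0, 305.0], [416.0, 305.0], [449.0, 305.0], [218.0, 260.0], [421.0, 260.0], [455.0, 260.0]]
```

```bash
python3 - <<'E'
import cv2,numpy as np
a=cv2.imread('pics/c.png')[240:400,130:510]
d=np.load('w2.npz')['frame'][200:330,220:420,::-1]
g=lambda x:(255*(x/255.)**.45).astype('uint8')
cv2.imwrite('pics/e.png',np.vstack([cv2.resize(g(a),(700,295),interpolation=cv2.INTER_CUBIC),cv2.resize(g(d),(460,299),interpolation=cv2.INTER_CUBIC).copy() if 0 else np.pad(cv2.resize(g(d),(460,299)),((0,0),(0,240),(0,0)))]))
E
```

```text
(no output)
```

View pics/e.png

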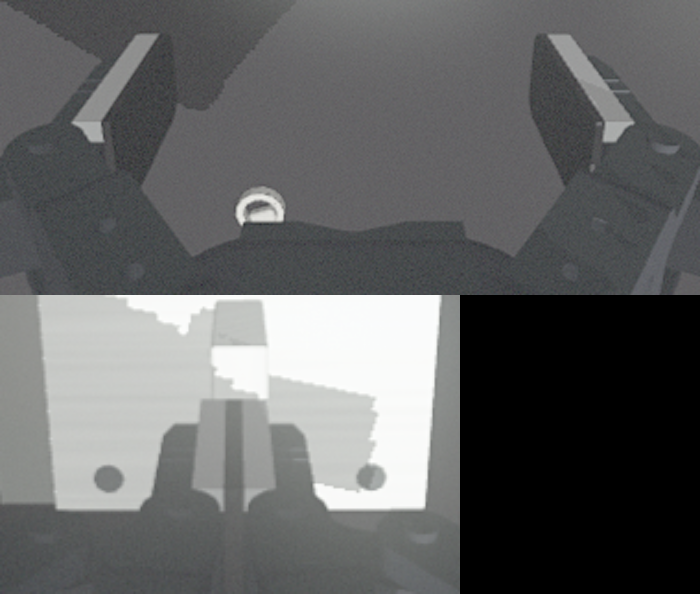

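Fitting the pads (85 mm gap, tip positions) shows the real finger ends sit about 35 mm behind the reported TCP. The fingers therefore shut just above the fin. I'll open a little, go down about 30 mm watching the force, and close again.

>>> drive_tool(
  series="0 0.015 0 0 0 0 0.4;0 0.015 0 0 0 0 0.4;0 0.015 0 0 0 0 0.4;0.01 0.015 0.06 0 0 0 0.4;0.01 0.015 0.12 0 0 0 0.4;0.01 0.015 0.18 0 0 0 0.4;0.01 0.015 0.22 0 0 0 0.4;0.01 0.015 0.22 0 0 0 0.4",
)

```text
time_s: 4.55
eef_pos: [532.3, -145.2, -15.6]
ee_rot: [-0.003, 0.625, 0.78, -0.001]
force: [0.4, 0.1, 0.6]
grip_width: 0.401
```

>>> drive_tool(
  series="0 0 0 0 0 0 0.1;0 0 0 0 0 0 0;0 0 0 0 0 0 0;0 0 0 0 0 0 0;0 0 0 0 0 0 0;0 0 0 0 0 0 0",
  newtons=50,
)

```text
time_s: 5.15
eef_pos: [532.4, -145.3, -15.4]
ee_rot: [-0.003, 0.625, 0.78, -0.001]
force: [-1.4, -1.4, 2.2]
grip_width: 0.127
```

Gripped: opening 0.127, about 11–12 mm. Next I lift and carry the platen to a viewing spot 100 mm short of the fixture.

>>> drive_tool(
  series="0 0 -0.1 0 0 0 0;0 0 -0.35 0 0 0 0;0 0 -0.7 0 0 0 0;0 0 -0.99 0 0 0 0;0 0 -0.99 0 0 0 0",
)

```text
time_s: 5.65
eef_pos: [535.2, -146.6, 108.7]
ee_rot: [0.002, 0.625, 0.78, 0.0]
force: [1.3, -0.4, -1.5]
grip_width: 0.126
```

>>> drive_tool(
  series="0.33 -0.08 -0.25 0 0 0.15 0;0.66 -0.17 -0.25 0 0 0.3 0;0.97 -0.24 -0.25 0 0 0.45 0;0.97 -0.24 -0.25 0 0 0.5 0",
)

```text
time_s: 6.05
eef_pos: [479.3, -35.7, 138.2]
ee_rot: [0.0, 0.717, 0.697, 0.0]
force: [0.6, -0.2, -1.9]
grip_width: 0.134
```

>>> drive_tool(
  series="0.33 0 0 0 0 0 0;0.66 0 0 0 0 0 0;0.97 0 0 0 0 0 0;0.97 0 0 0 0 0 0",
)

```text
time_s: 6.45
eef_pos: [482.3, 83.7, 137.8]
ee_rot: [-0.0, 0.716, 0.698, 0.0]
force: [-0.1, -1.9, -1.5]
grip_width: 0.134
```

```bash
python3 - <<'E'
from h import *
t,r,s=tool(); print(s['time_s'],t,s['force'],s['wrist_torque'],s['grip_width'],r.as_matrix().round(4).tolist())
for k in range(1): p=eyes.capture('wrist')
np.savez('w3.npz',**p); save(p,'f.png',None,1.25)
for n in('fixture','platen'): print(n,[(d['rect'],d['confidence']) for d in nets.spot_in(n,p)])
E
```

```text
6.45 [482.25124882  83.74840656 137.75545121] [-0.14965091 -1.85113639 -1.54262796] [ 0.00582173 -0.00673358  0.06556723] 0.1337342314801006 [[0.0256, 0.9997, 0.0001], [0.9997, -0.0256, 0.0009], [0.0009, 0.0001, -1.0]]
fixture [([212.9, 0.0, 510.0, 105.8], 0.85)]
platen [([0.0, 1.6, 91.6, 56.1], 0.94), ([184.1, 175.3, 429.9, 332.9], 0.82), ([95.7, 120.4, 237.3, 232.1], 0.62), ([573.1, 216.1, 640.0, 321.8], 0.43)]
```

View pics/f.png

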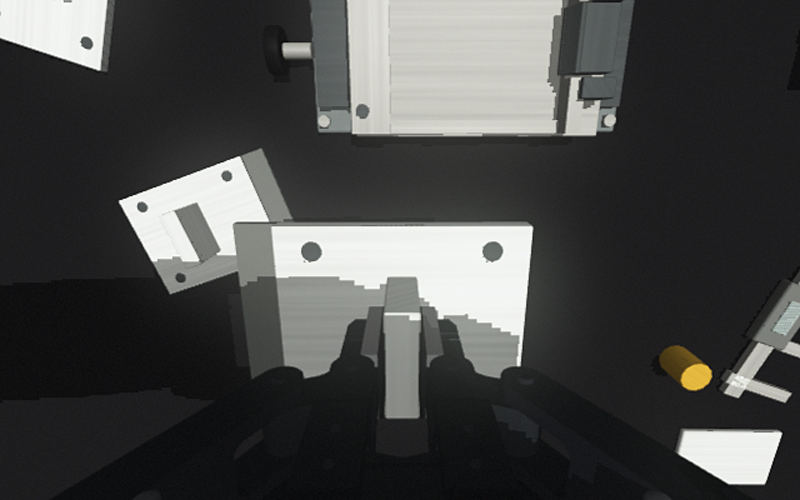

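The view shows the fixture's −y half at the top, with base corners near (318,131) and (617,131). The lip edge runs along x≈389 and the catch is at right (575–630). The held platen spans (235–533, 222–…), and its origin can be fitted in the tool frame.

```bash
cp h.py h_.py; python3 - <<'E'
from h import *
from scipy.optimize import least_squares
p={k:v for k,v in np.load('w3.npz').items()}
t,r,s=tool()
# platen in tool frame: p_tool = D + A*m, D unknown ; A: platen x->tool y, y->tool x, z->-tool z
A=np.array([[0,1,0],[1,0,0],[0,0,-1.]])
m=np.array([[-66,40,4],[-50,40,8],[50,40,8],[-6,20,42],[6,20,42],[-6,-20,42],[6,-20,42.]])
o=np.array([[233,223],[272,223],[533,222],[386,313],[420,313],[384,417],[420,417]])/1.25
def f(q): 
    P=(R.from_rotvec([q[3],0,q[4]]).apply((A@m.T).T)+[q[0],q[1],q[2]])
    return (proj(p,t+r.apply(P))-o).ravel()
k=least_squares(f,[0,0,-15,0,0],loss='soft_l1'); print('platen in tool',k.x.round(3),k.fun.round(1))
W=lambda u,v,z:ray(p,u/1.25,v/1.25,z)
y=-.026
for nm,u,v,z in [('baseL',318,131,10),('baseR',617,131,10),('boltL',324,121,15),('boltR',609,121,15),('carr fl',352,133,35),('carr fr',597,136,35),('lip edge',389,40,46),('lip back',347,40,46),('lipbackf',352,130,46),('baseL up',312,10,15),('baseR up',632,5,15),('catch',575,70,56),('catchtopR',625,40,56)]:
  print(nm,W(u,v,z).round(1))
E
```

```text
platen in tool [ 2.5180e+00  3.8200e-01 -1.3625e+01 -0.0000e+00 -5.0000e-03] [ 0.2 -0.3 -0.7  1.6  0.2  2.3 -2.1 -1.4  1.  -1.4  0.7  0.2 -0.2  0.2]
baseL [425.8 156.6  10. ]
baseR [636.6 151.2  10. ]
boltL [431.5 163.2  15. ]
boltR [627.8 158.1  15. ]
carr fl [452.6 155.   35. ]
carr fr [611.5 149.1  35. ]
lip edge [478.7 206.9  46. ]
lip back [454.1 207.5  46. ]
lipbackf [454. 157.  46.]
baseL up [429.3 231.1  15. ]
baseR up [633.9 228.7  15. ]
catch [585.2 186.8  56. ]
catchtopR [611.8 201.7  56. ]
```

>>> drive_tool(
  series="0.12 0.2 -0.35 0 0 0 0;0.12 0.4 -0.7 0 0 0 0;0.12 0.4 -0.99 0 0 0 0;0.12 0.4 -0.99 0 0 0 0;0.12 0.4 -0.99 0 0 0 0",
)

```text
time_s: 7.1
eef_pos: [531.0, 92.1, 256.1]
ee_rot: [0.0, 0.718, 0.696, -0.0]
force: [0.1, -0.3, -2.4]
grip_width: 0.131
```

```bash
python3 - <<'E'
from h import *
t,r,s=tool(); print(s['time_s'],t,s['force'],s['grip_width'],r.as_matrix().round(4).tolist())
p=eyes.capture('wrist'); np.savez('w4.npz',**p); save(p,'g.png',(190,0,470,180),2.85)
print([(d['rect'],d['confidence']) for d in nets.spot_in('fixture',p)])
E
```

```text
7.1 [531.02744236  92.08423182 256.1294423 ] [ 0.10279185 -0.33054382 -2.42394343] 0.1313750630624234 [[0.031, 0.9995, -0.0002], [0.9995, -0.031, -0.0004], [-0.0004, -0.0001, -1.0]]
[([204.3, 5.7, 411.3, 113.8], 0.61)]
```

View pics/g.png

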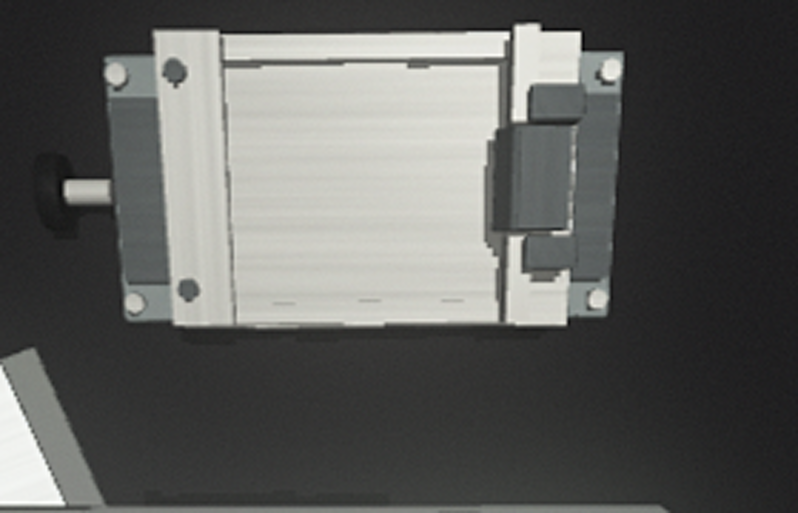

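All four base corners show: crop (106,55), (623,52), (607,315) and (127,320). The lip edge runs from (219,30) to (235,325) and the end wall is at x≈504. From these I can fit the fixture pose and the carriage setting.

```bash
python3 - <<'E'
from h import *
from scipy.optimize import least_squares
p={k:v for k,v in np.load('w4.npz').items()}
c=lambda L:np.array(L)/2.85+[190,0]
ob=c([[106,55],[623,52],[607,315],[127,320]])
m=np.array([[-105,54,0],[105,54,0],[105,-54,0],[-105,-54,0.]])
g=lambda q,m:R.from_euler('z',q[2]).apply(m)+[q[0],q[1],0]
k=least_squares(lambda q:(proj(p,g(q,m+[0,0,q[3]]))-ob).ravel(),[530,204,-.03,12]); print(k.x.round(3),k.fun.round(1))
q=k.x
def fx(u,v,z): return R.from_euler('z',-q[2]).apply(ray(p,*c([u,v]),z)-[q[0],q[1],0]).round(1)
print('lip edge (exp -56.3)',fx(219,31,46),fx(235,323,46)); print('lip outer',fx(153,31,46),fx(173,323,46))
print('end wall top (exp 51.3), z40',fx(513,40,40),fx(506,320,40))
print('carr bottom/top right',fx(567,325,40),fx(581,32,40))
print('nose top edge z56',fx(510,180,56),'tip z41.5',fx(495,180,41.5),fx(492,230,41.5))
print('guide inner top line z37',fx(300,62,37),'outer top',fx(300,33,37),'bottom outer',fx(350,324,37))
E
```

```text
[ 5.31662e+02  2.05574e+02 -2.40000e-02  5.98000e-01] [ 0.7 -1.3 -0.7 -1.7 -1.   1.9  1.   1.4]
lip edge (exp -56.3) [-52.5  50.6  46. ] [-51.9 -52.3  46. ]
lip outer [-76.6  50.8  46. ] [-76.5 -52.1  46. ]
end wall top (exp 51.3), z40 [55.5 48.2 40. ] [ 56.3 -52.1  40. ]
carr bottom/top right [ 80.9 -54.3  40. ] [80.5 50.7 40. ]
nose top edge z56 [53.9 -1.5 56. ] tip z41.5 [50.1 -0.  41.5] [ 49.4 -18.1  41.5]
guide inner top line z37 [-24.   42.1  37. ] outer top [-23.7  51.8  37. ] bottom outer [ -6.6 -53.3  37. ]
```

```bash
cat >> h.py <<'E'
FX=np.array([531.7,204.8,0]); FY=-.021; D=np.array([2.5,.4,-15.0])
A=R.from_matrix([[0,1,0],[1,0,0],[0,0,-1.]])
def pose(tip,th):   # tip in fixture frame (mm), tilt rad -> TCP pose
    Rp=R.from_euler('z',FY)*R.from_euler('y',-th); Rt=Rp*A
    return FX+R.from_euler('z',FY).apply(tip)+Rp.apply([66,0,0])-Rt.apply(D), Rt
def where():
    t,r,s=tool(); Rp=r*A.inv(); tip=t+r.apply(D)+Rp.apply([-66,0,0])
    f=R.from_euler('z',-FY).apply(tip-FX); z=Rp.apply([0,0,1]); x=Rp.apply([1,0,0])
    print('t %.2f tip'%s['time_s'],f.round(2),'tilt %.4f'%np.arcsin(x[2]),'roll %.4f'%Rp.apply([0,1,0])[2],'yawerr %.4f'%(np.arctan2(x[1],x[0])-FY),'F',np.round(s['force'],1),'M',np.round(s['wrist_torque'],2),'g %.3f'%s['grip_width'])
def to(tip,th): where(); plan(*pose(tip,th))
E
python3 -c "
from h import *
to([-40,0,80],.25)"
```

```text
t 7.20 tip [ -64.46 -109.23  270.18] tilt -0.0027 roll -0.0004 yawerr -0.0095 F [-0.3  0.4 -3.2] M [ 0.04 -0.02  0.01] g 0.130
0: [0.6297 0.1465 0.99  ] [-0.3467  0.0021 -0.0129] rows>=2.8
1: [ 0.2877 -0.0103  0.4586] [-0.1587  0.001  -0.0059] rows>=1.3
```

>>> drive_tool(
  series="0.45 0.07 0.3 -0.2 0 -0.01 0;0.9 0.13 0.6 -0.4 0 -0.018 0;0.92 0.13 0.95 -0.5 0 -0.018 0;0.92 0.13 0.95 -0.5 0 -0.018 0;0.92 0.13 0.95 -0.5 0 -0.018 0",
)

```text
time_s: 7.7
eef_pos: [547.6, 202.2, 138.4]
ee_rot: [0.087, 0.709, 0.695, 0.083]
force: [0.5, -0.6, -1.6]
grip_width: 0.126
```

```bash
python3 -c "
from h import *
to([-40,0,50],.25)
for c in ['scene']:
  p=eyes.capture(c); np.savez('w5.npz',**p)
"
```

```text
t 7.70 tip [-51.29   0.18 137.32] tilt 0.2410 roll -0.0029 yawerr 0.0009 F [ 0.5 -0.6 -1.6] M [-0.02  0.2  -0.05] g 0.126
0: [ 4.000e-04 -8.130e-02  7.242e-01] [-0.0179  0.0054  0.0018] rows>=1.7
```

>>> drive_tool(
  series="0 -0.08 0.25 -0.018 0.005 0 0;0 -0.08 0.5 -0.018 0.005 0 0;0 -0.08 0.72 -0.018 0.005 0 0;0 -0.08 0.72 -0.018 0.005 0 0;0 -0.08 0.72 -0.018 0.005 0 0",
)

```text
time_s: 8.25
eef_pos: [562.3, 200.4, 56.6]
ee_rot: [0.091, 0.709, 0.693, 0.09]
force: [-0.1, -0.7, -1.5]
grip_width: 0.128
```

```bash
python3 -c "
from h import *
to([-42,0,38],.25)
p=eyes.capture('scene'); save(p,'i.png',(290,190,450,310),5)
"
```

```text
t 8.25 tip [-36.55  -1.17  54.51] tilt 0.2564 roll 0.0006 yawerr -0.0017 F [-0.1 -0.7 -1.5] M [-0.04  0.12  0.03] g 0.128
0: [ 0.0104 -0.0796  0.1251] [ 0.0128 -0.0003 -0.0033] rows>=0.4
```

View pics/i.png

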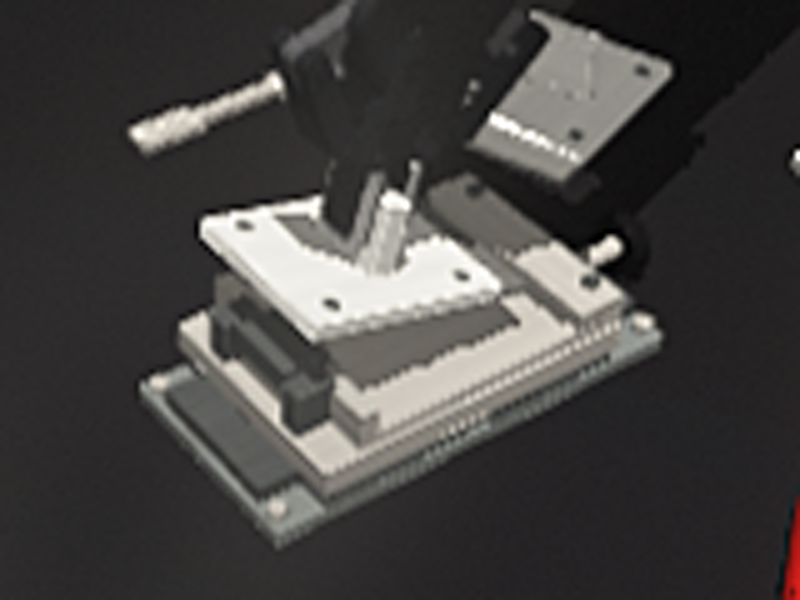

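The scene crop shows the platen tilted over the pocket. The tongue points at the lip (right) and the raised edge is above the catch, with the fingers holding the fin.

>>> drive_tool(
  series="0.01 -0.08 0.05 0.01 0 0 0;0.01 -0.08 0.1 0.01 0 0 0;0.01 -0.08 0.12 0.01 0 0 0;0.01 -0.08 0.12 0.01 0 0 0",
)

```text
time_s: 8.7
eef_pos: [556.8, 202.0, 40.6]
ee_rot: [0.09, 0.709, 0.694, 0.088]
force: [-0.0, -0.1, -2.3]
grip_width: 0.132
```

```bash
python3 -c "
from h import *
to([-43,0,34],.25)"
```

```text
t 8.70 tip [-42.13   0.34  38.71] tilt 0.2522 roll 0.0007 yawerr -0.0013 F [-0.  -0.1 -2.3] M [-0.05  0.2   0.  ] g 0.132
0: [-0.0023 -0.0171  0.0374] [ 0.0044 -0.0009 -0.0024] rows>=0.1
```

>>> drive_tool(
  series="0 -0.003 0.008 0 0 0 0;0 -0.005 0.016 0 0 0 0;0 -0.007 0.025 0 0 0 0;0 -0.009 0.033 0 0 0 0;0 -0.009 0.033 0 0 0 0",
)

```text
time_s: 9.2
eef_pos: [556.6, 202.1, 36.3]
ee_rot: [0.09, 0.709, 0.694, 0.088]
force: [-0.2, -0.3, -2.3]
grip_width: 0.13
```

```bash
python3 -c "
from h import *
where()"
```

```text
t 9.20 tip [-42.28   0.35  34.46] tilt 0.2519 roll 0.0007 yawerr -0.0012 F [-0.2 -0.3 -2.3] M [-0.03  0.21  0.02] g 0.130
```

>>> drive_tool(
  series="0 -0.001 0.004 0 0 0 0;0 -0.002 0.008 0 0 0 0;0 -0.003 0.012 0 0 0 0;0 -0.003 0.012 0 0 0 0",
)

```text
time_s: 9.6
eef_pos: [556.6, 202.0, 34.7]
ee_rot: [0.09, 0.709, 0.694, 0.088]
force: [-0.5, 1.0, -1.3]
grip_width: 0.134
```

>>> drive_tool(
  series="0 -0.001 0.003 0 0 0 0;0 -0.001 0.005 0 0 0 0;0 -0.002 0.007 0 0 0 0;0 -0.002 0.007 0 0 0 0",
)

```text
time_s: 10.0
eef_pos: [556.6, 202.0, 33.8]
ee_rot: [0.09, 0.709, 0.694, 0.088]
force: [-0.6, -0.7, -2.3]
grip_width: 0.131
```

>>> drive_tool(
  series="0 -0.001 0.003 0 0 0 0;0 -0.001 0.005 0 0 0 0;0 -0.002 0.008 0 0 0 0;0 -0.002 0.008 0 0 0 0",
)

```text
time_s: 10.4
eef_pos: [556.8, 202.0, 33.2]
ee_rot: [0.09, 0.709, 0.694, 0.088]
force: [0.4, -0.4, 2.4]
grip_width: 0.131
```

>>> drive_tool(
  series="0 -0.001 0.003 0 0 0 0;0 -0.001 0.005 0 0 0 0;0 -0.002 0.008 0 0 0 0;0 -0.002 0.008 0 0 0 0",
)

```text
time_s: 10.8
eef_pos: [557.1, 202.1, 32.8]
ee_rot: [0.09, 0.709, 0.694, 0.089]
force: [-1.9, -0.4, 6.9]
grip_width: 0.128
```

```bash
python3 -c "
from h import *
where()"
```

```text
t 10.80 tip [-41.77   0.37  30.93] tilt 0.2533 roll 0.0008 yawerr -0.0013 F [-1.9 -0.4  6.9] M [-0.1   0.74  0.03] g 0.128
```

Touched the floor at estimated tip z≈31.5, so the calibration is good. I'll raise about 1 mm and slide towards the stop.

>>> drive_tool(
  series="0 0.002 -0.01 0 0 0 0;0 -0.03 -0.018 0 0 0 0;0 -0.06 -0.026 0 0 0 0;0 -0.09 -0.034 0 0 0 0;0 -0.115 -0.04 0 0 0 0;0 -0.115 -0.04 0 0 0 0",
)

```text
time_s: 11.4
eef_pos: [542.0, 202.4, 33.9]
ee_rot: [0.09, 0.709, 0.694, 0.088]
force: [0.6, 0.4, -2.4]
grip_width: 0.128
```

```bash
python3 -c "
from h import *
where()"
```

```text
t 11.40 tip [-56.89   0.42  32.01] tilt 0.2528 roll 0.0007 yawerr -0.0011 F [ 0.6  0.4 -2.4] M [0.01 0.25 0.01] g 0.128
```

>>> drive_tool(
  series="0 -0.008 -0.002 0 0 0 0;0 -0.016 -0.004 0 0 0 0;0 -0.024 -0.006 0 0 0 0;0 -0.024 -0.006 0 0 0 0",
)

```text
time_s: 11.8
eef_pos: [539.0, 202.5, 33.8]
ee_rot: [0.09, 0.709, 0.694, 0.088]
force: [-0.7, -0.8, -2.8]
grip_width: 0.127
```

>>> drive_tool(
  series="0 -0.003 -0.001 0 0 0 0;0 -0.006 -0.002 0 0 0 0;0 -0.008 -0.002 0 0 0 0;0 -0.008 -0.002 0 0 0 0",
)

```text
time_s: 12.2
eef_pos: [538.0, 202.5, 33.8]
ee_rot: [0.09, 0.709, 0.694, 0.088]
force: [-0.5, 0.4, -1.7]
grip_width: 0.131
```

>>> drive_tool(
  series="0 -0.003 -0.001 0 0 0 0;0 -0.006 -0.002 0 0 0 0;0 -0.008 -0.002 0 0 0 0;0 -0.008 -0.002 0 0 0 0",
)

```text
time_s: 12.6
eef_pos: [536.9, 202.6, 33.8]
ee_rot: [0.09, 0.709, 0.694, 0.088]
force: [-0.3, 0.0, -1.5]
grip_width: 0.128
```

>>> drive_tool(
  series="0 -0.003 -0.001 0 0 0 0;0 -0.006 -0.002 0 0 0 0;0 -0.008 -0.002 0 0 0 0;0 -0.008 -0.002 0 0 0 0",
)

```text
time_s: 13.0
eef_pos: [535.9, 202.6, 33.8]
ee_rot: [0.09, 0.709, 0.694, 0.088]
force: [-0.3, 0.4, -2.3]
grip_width: 0.129
```

>>> drive_tool(
  series="0 -0.003 -0.001 0 0 0 0;0 -0.006 -0.002 0 0 0 0;0 -0.008 -0.002 0 0 0 0;0 -0.008 -0.002 0 0 0 0",
)

```text
time_s: 13.4
eef_pos: [535.3, 202.6, 34.0]
ee_rot: [0.09, 0.709, 0.694, 0.089]
force: [2.8, -0.6, -2.6]
grip_width: 0.128
```

```bash
python3 -c "
from h import *
where()"
```

```text
t 13.40 tip [-63.6    0.44  32.07] tilt 0.2536 roll 0.0008 yawerr -0.0010 F [ 2.8 -0.6 -2.6] M [-0.06 -0.25 -0.01] g 0.128
```

Stop contact at estimated tip x≈−63.5, so the setting is roughly +3 to +4, agreeing with the picture. Now I'll swing down about the tip.

```bash
cat >> h.py <<'E'
def rows(L):
    where(); t,r,s=tool()
    for tip,th in L:
        P,Rt=pose(tip,th); print(tip,th,(r.inv().apply(P-t)/120).round(4),((r.inv()*Rt).as_rotvec()/.5).round(3))
E
python3 -c "
from h import *
rows([([-63.2,.44,32.1],a) for a in (.23,.21,.19,.17,.15)])"
```

```text
t 13.40 tip [-63.6    0.44  32.07] tilt 0.2536 roll 0.0008 yawerr -0.0010 F [ 2.8 -0.6 -2.6] M [-0.06 -0.25 -0.01] g 0.128
[-63.2, 0.44, 32.1] 0.23 [0.0005 0.0003 0.0134] [ 0.047 -0.001 -0.002]
[-63.2, 0.44, 32.1] 0.21 [ 0.0005 -0.0026  0.0243] [ 0.087 -0.001 -0.002]
[-63.2, 0.44, 32.1] 0.19 [ 0.0004 -0.0057  0.035 ] [ 0.127 -0.001 -0.002]
[-63.2, 0.44, 32.1] 0.17 [ 0.0004 -0.009   0.0458] [ 0.167 -0.001 -0.002]
[-63.2, 0.44, 32.1] 0.15 [ 0.0004 -0.0125  0.0564] [ 0.207 -0.001 -0.002]
```

>>> drive_tool(
  series="0 0 0.0134 0.047 0 0 0;0 -0.0026 0.0243 0.087 0 0 0;0 -0.0057 0.035 0.127 0 0 0;0 -0.009 0.0458 0.167 0 0 0;0 -0.0125 0.0564 0.207 0 0 0;0 -0.0125 0.0564 0.207 0 0 0",
)

```text
time_s: 14.0
eef_pos: [535.6, 202.6, 26.8]
ee_rot: [0.053, 0.713, 0.697, 0.052]
force: [-2.2, 0.2, -2.9]
grip_width: 0.128
```

```bash
python3 -c "
from h import *
rows([([-63.2,.44,32.],a) for a in (.14,.13,.12,.11,.10,.09)])"
```

```text
t 14.00 tip [-63.19   0.41  31.92] tilt 0.1487 roll 0.0008 yawerr -0.0011 F [-2.2  0.2 -2.9] M [ 0.05  0.38 -0.05] g 0.128
[-63.2, 0.44, 32.0] 0.14 [ 0.0008 -0.0011  0.004 ] [ 0.017 -0.001 -0.002]
[-63.2, 0.44, 32.0] 0.13 [ 0.0007 -0.0024  0.0095] [ 0.037 -0.001 -0.002]
[-63.2, 0.44, 32.0] 0.12 [ 0.0007 -0.0038  0.0149] [ 0.057 -0.001 -0.002]
[-63.2, 0.44, 32.0] 0.11 [ 0.0007 -0.0052  0.0203] [ 0.077 -0.001 -0.002]
[-63.2, 0.44, 32.0] 0.1 [ 0.0007 -0.0067  0.0257] [ 0.097 -0.001 -0.002]
[-63.2, 0.44, 32.0] 0.09 [ 0.0007 -0.0082  0.0311] [ 0.117 -0.001 -0.002]
```

>>> drive_tool(
  series="0 -0.0011 0.004 0.017 0 0 0;0 -0.0024 0.0095 0.037 0 0 0;0 -0.0038 0.0149 0.057 0 0 0;0 -0.0052 0.0203 0.077 0 0 0;0 -0.0052 0.0203 0.077 0 0 0",
)

```text
time_s: 14.5
eef_pos: [535.3, 202.5, 24.2]
ee_rot: [0.039, 0.714, 0.698, 0.039]
force: [-2.9, 1.1, -0.6]
grip_width: 0.131
```

```bash
python3 -c "
from h import *
rows([([-63.2,.44,31.8],a) for a in (.1,.09,.08,.07,.06,.05)])"
```

```text
t 14.50 tip [-63.16   0.39  31.92] tilt 0.1095 roll 0.0008 yawerr -0.0013 F [-2.9  1.1 -0.6] M [0.07 0.35 0.07] g 0.131
[-63.2, 0.44, 31.8] 0.1 [ 0.001  -0.0017  0.0061] [ 0.019 -0.001 -0.003]
[-63.2, 0.44, 31.8] 0.09 [ 0.001  -0.003   0.0116] [ 0.039 -0.001 -0.003]
[-63.2, 0.44, 31.8] 0.08 [ 0.001  -0.0044  0.017 ] [ 0.059 -0.001 -0.003]
[-63.2, 0.44, 31.8] 0.07 [ 0.001  -0.0058  0.0224] [ 0.079 -0.001 -0.003]
[-63.2, 0.44, 31.8] 0.06 [ 0.001  -0.0073  0.0278] [ 0.099 -0.001 -0.002]
[-63.2, 0.44, 31.8] 0.05 [ 0.001  -0.0089  0.0332] [ 0.119 -0.001 -0.002]
```

Forces are small and the catch is yielding as expected. Continuing.

>>> drive_tool(
  series="0.001 -0.0017 0.0061 0.019 0 0 0;0.001 -0.003 0.0116 0.039 0 0 0;0.001 -0.0044 0.017 0.059 0 0 0;0.001 -0.0058 0.0224 0.079 0 0 0;0.001 -0.0058 0.0224 0.079 0 0 0",
)

```text
time_s: 15.0
eef_pos: [534.7, 202.6, 21.1]
ee_rot: [0.024, 0.715, 0.699, 0.024]
force: [-1.9, -0.6, -0.8]
grip_width: 0.132
```

```bash
python3 -c "
from h import *
rows([([-63.2,.44,31.8],a) for a in (.06,.05,.04,.03,.02,.01,0,-.005)])"
```

```text
t 15.00 tip [-63.4    0.45  31.52] tilt 0.0687 roll 0.0007 yawerr -0.0014 F [-1.9 -0.6 -0.8] M [-0.    0.56 -0.  ] g 0.132
[-63.2, 0.44, 31.8] 0.06 [0.0006 0.0008 0.0025] [ 0.017 -0.001 -0.003]
[-63.2, 0.44, 31.8] 0.05 [ 0.0006 -0.0006  0.008 ] [ 0.037 -0.001 -0.003]
[-63.2, 0.44, 31.8] 0.04 [ 0.0006 -0.0019  0.0134] [ 0.057 -0.001 -0.003]
[-63.2, 0.44, 31.8] 0.03 [ 0.0006 -0.0034  0.0188] [ 0.077 -0.001 -0.003]
[-63.2, 0.44, 31.8] 0.02 [ 0.0006 -0.0049  0.0242] [ 0.097 -0.001 -0.003]
[-63.2, 0.44, 31.8] 0.01 [ 0.0006 -0.0064  0.0296] [ 0.117 -0.001 -0.003]
[-63.2, 0.44, 31.8] 0 [ 0.0006 -0.008   0.035 ] [ 0.137 -0.001 -0.003]
[-63.2, 0.44, 31.8] -0.005 [ 0.0006 -0.0088  0.0377] [ 0.147 -0.001 -0.003]
```

>>> drive_tool(
  series="0 0.0008 0.0025 0.017 0 0 0;0 -0.0006 0.008 0.037 0 0 0;0 -0.0019 0.0134 0.057 0 0 0;0 -0.0034 0.0188 0.077 0 0 0;0 -0.0049 0.0242 0.097 0 0 0;0 -0.0049 0.0242 0.097 0 0 0",
)

```text
time_s: 15.6
eef_pos: [534.4, 202.6, 17.9]
ee_rot: [0.007, 0.715, 0.699, 0.007]
force: [-1.0, 0.6, -1.0]
grip_width: 0.131
```

```bash
python3 -c "
from h import *
rows([([-63.2,.44,z],a) for z,a in ((31.8,.015),(31.8,.01),(31.7,.005),(31.6,0),(31.5,-.005))])"
```

```text
t 15.60 tip [-63.16   0.42  31.62] tilt 0.0195 roll 0.0007 yawerr -0.0014 F [-1.   0.6 -1. ] M [ 0.08  0.48 -0.01] g 0.131
[-63.2, 0.44, 31.8] 0.015 [ 0.0008 -0.0008  0.0009] [ 0.009 -0.001 -0.003]
[-63.2, 0.44, 31.8] 0.01 [ 0.0008 -0.0015  0.0036] [ 0.019 -0.001 -0.003]
[-63.2, 0.44, 31.7] 0.005 [ 0.0008 -0.0022  0.0072] [ 0.029 -0.001 -0.003]
[-63.2, 0.44, 31.6] 0 [ 0.0008 -0.0028  0.0108] [ 0.039 -0.001 -0.003]
[-63.2, 0.44, 31.5] -0.005 [ 0.0008 -0.0036  0.0143] [ 0.049 -0.001 -0.003]
```

>>> drive_tool(
  series="0 -0.0008 0.0009 0.009 0 0 0;0 -0.0015 0.0036 0.019 0 0 0;0 -0.0022 0.0072 0.029 0 0 0;0 -0.0022 0.0072 0.029 0 0 0",
)

```text
time_s: 16.0
eef_pos: [534.7, 202.5, 17.1]
ee_rot: [0.002, 0.715, 0.699, 0.002]
force: [0.2, 0.4, -2.2]
grip_width: 0.126
```

```bash
python3 -c "
from h import *
rows([([-63.2,.44,z],a) for z,a in ((31.6,0.0),(31.4,-0.003),(31.2,-.006),(31.0,-.006))])"
```

```text
t 16.00 tip [-62.66   0.39  31.76] tilt 0.0060 roll 0.0008 yawerr -0.0015 F [ 0.2  0.4 -2.2] M [-0.07 -0.01  0.03] g 0.126
[-63.2, 0.44, 31.6] 0.0 [ 0.0011 -0.0052  0.0045] [ 0.012 -0.002 -0.003]
[-63.2, 0.44, 31.4] -0.003 [ 0.0011 -0.0056  0.0078] [ 0.018 -0.002 -0.003]
[-63.2, 0.44, 31.2] -0.006 [ 0.0011 -0.006   0.0111] [ 0.024 -0.002 -0.003]
[-63.2, 0.44, 31.0] -0.006 [ 0.0011 -0.0061  0.0128] [ 0.024 -0.002 -0.003]
```

The moment fell from 0.5 N·m to 0 and the side force vanished, so the catch appears to have snapped over. Lowering the last bit to rest.

>>> drive_tool(
  series="0 -0.002 0.0045 0.012 0 0 0;0 -0.002 0.0078 0.015 0 0 0;0 -0.002 0.0078 0.015 0 0 0;0 -0.002 0.0078 0.015 0 0 0",
)

```text
time_s: 16.4
eef_pos: [534.7, 202.5, 16.6]
ee_rot: [-0.001, 0.715, 0.699, -0.0]
force: [-1.6, -1.3, 3.1]
grip_width: 0.128
```

```bash
python3 -c "
from h import *
rows([([-63.0,.44,z],a) for z,a in ((31.2,-0.002),(31.,-0.002))])"
```

```text
t 16.40 tip [-62.58   0.36  31.63] tilt -0.0009 roll 0.0008 yawerr -0.0015 F [-1.6 -1.3  3.1] M [-0.1   0.35  0.01] g 0.128
[-63.0, 0.44, 31.2] -0.002 [ 0.0013 -0.0036  0.0042] [ 0.002 -0.002 -0.003]
[-63.0, 0.44, 31.0] -0.002 [ 0.0013 -0.0036  0.0059] [ 0.002 -0.002 -0.003]
```

Resting on the floor with about 5 N. Release, then rise straight up.

>>> drive_tool(
  series="0 0 0 0 0 0 0.2;0 0 0 0 0 0 0.35;0 0 0 0 0 0 0.35;0 0 0 0 0 0 0.35;0 0 0 0 0 0 0.35",
)

```text
time_s: 16.9
eef_pos: [534.7, 202.5, 16.5]
ee_rot: [-0.001, 0.715, 0.699, -0.0]
force: [-0.1, 0.2, 0.3]
grip_width: 0.351
```

>>> drive_tool(
  series="0 0 -0.1 0 0 0 0.35;0 0 -0.3 0 0 0 0.35;0 0 -0.6 0 0 0 0.35;0 0 -0.95 0 0 0 0.35;0 0 -0.95 0 0 0 0.35",
)

```text
time_s: 17.4
eef_pos: [537.5, 202.9, 137.1]
ee_rot: [0.003, 0.715, 0.699, 0.004]
force: [0.1, -0.1, -1.2]
grip_width: 0.355
```

>>> drive_tool(
  series="-0.35 0 -0.2 0 0 0 0.35;-0.7 0 -0.4 0 0 0 0.35;-0.95 0 -0.5 0 0 0 0.35;-0.95 0 -0.5 0 0 0 0.35",
)

```text
time_s: 17.8
eef_pos: [535.1, 85.8, 199.0]
ee_rot: [0.004, 0.716, 0.698, 0.006]
force: [0.1, 1.5, -0.5]
grip_width: 0.351
```

```bash
python3 - <<'E'
from h import *
from scipy.optimize import least_squares
p=eyes.capture('wrist'); np.savez('w6.npz',**p); q=eyes.capture('scene')
where()
a=cv2.resize(p['frame'][0:180,180:480,::-1],(800,480),interpolation=cv2.INTER_CUBIC)[:330]
b=cv2.resize(q['frame'][215:305,310:430,::-1],(360,270),interpolation=cv2.INTER_CUBIC)
cv2.imwrite('pics/j.png',np.vstack([a,np.pad(b,((0,0),(0,440),(0,0)))]))
E
```

```text
t 17.90 tip [ -60.73 -113.44  211.27] tilt 0.0102 roll 0.0030 yawerr -0.0024 F [ 0.6  0.6 -0. ] M [-0.04  0.02 -0.02] g 0.347
```

View pics/j.png

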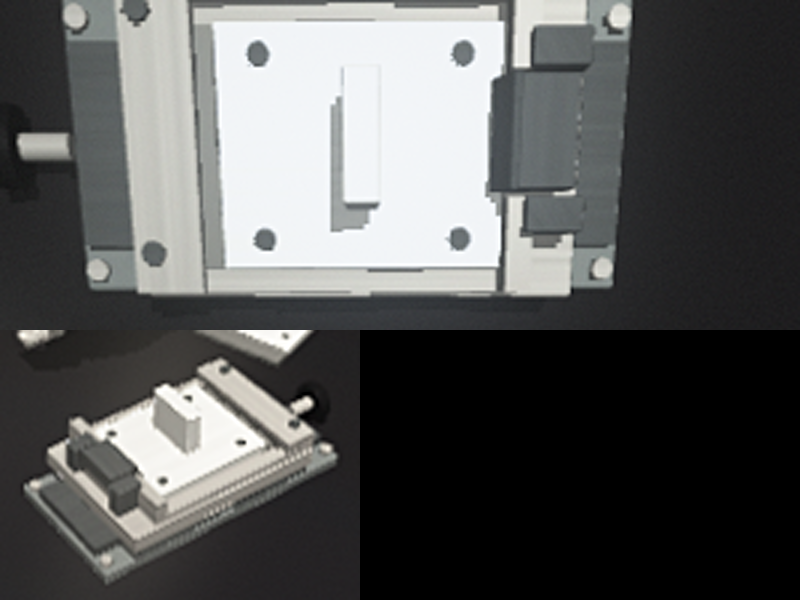

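The platen lies flat in the pocket, with its tongue under the lip (x≈200). The dark catch nose at (490–512, 70–190) overlaps its right edge (x≈503) as far as it overhung the end wall at the start. The gripper is clear, so I'm handing in.

```bash
python3 -c "
from h import *
print(ctrl.finish_job()); print(telemetry.sense()['time_s'])"
```

```text
the job is handed in; nothing more can be done
None
the job is handed in; nothing more can be done
```

The platen is in the pocket with its tongue under the lip, its other edge under the spring catch, and the gripper well clear. I handed the job in at about 18 s; no verdict was reported.

**What I did**
- **Picking up:** I took the rightmost platen by its fin. The first grasp closed on air because the finger ends sit about 35 mm behind the reported TCP. I saw this in the wrist picture, opened, went about 27 mm lower and gripped it without disturbing it.
- **Fitting:** I tilted it 0.25 rad, touched the pocket floor at about 9 N, then slid the tongue under the lip until it met the stop at about 3 N. That puts the carriage at roughly +3 to +4 mm. I then swung the edge down about the tongue tip.
- **Releasing:** I set it on the floor at about 5 N, let go and rose clear.

**Last checks**
- **Snap:** the wrist moment dropped from 0.5 N·m to about 0 and the side force vanished as the edge passed the nose.
- **Flatness:** tilt in the hand at release was about −0.001 rad.
- **Pictures:** the last wrist and scene views show it lying flat. The nose overhangs its edge as far as it overhung the end wall at the start.
- **Forces:** the highest contact force I read was about 9 N, sampled only at the end of each move call.

**Disagreements**
- **Fixture y:** the two cameras differed by about 5 mm, and I used the wrist view.
- **Carriage setting:** the picture gave about +4.3 mm, against +3 to +4 by touch.
- **Not checked:** I could not read the catch joint directly, and I did not re-measure the bystanders.

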